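# Find the objective pot that rattles and set it aside

## Task

One of the three tall objective pots has an objective that has come loose inside. Lift the pots clear of the shelf one at a time and rock each gently, about 25 degrees to one side and then to the other, to feel for the loose piece moving; stand a sound pot back where it stood, and ease the one you have felt rattle (never one only guessed at) upright and fully home into the well of the metal stand. Hold the pots lightly, and leave the shorter pot and the other things where they are.

Things in the scene. Friction and masses are not known exactly. Their poses are not given: they have to be found in the camera images.
- pot_a: One of three look-alike closed objective pots: opaque black plastic cylinder, 41 mm diameter, 62 mm tall, label band round the middle, about 0.43 kg, upright on the riser. Origin: centre of its underside; z up along its axis. Thin shell: a grip of 8 to 20 N a finger holds it.
- pot_b: Looks the same as pot_a (same size, weight and origin). In exactly one of the three pots (any of them, not known which) the objective inside, 0.32 kg of the weight, has come loose and slides freely up to 11 mm from the middle to every side; in the other two it is fast. The letters say nothing; the loose one ('loose') is not reported.
- pot_c: Looks the same as pot_a. On a tilt of a few degrees or more a loose objective runs to the low side, knocks on the wall and stays there: to the moment that the hanging weight gives (it grows with the sine of the tilt) it adds one of about 0.03 N m times the cosine, of opposite sign and always towards the low side. In a sound pot nothing is added. The readings are noisy: average.
- riser: Fixed low bench shelf of grey laminate on which everything else listed here stands: flat board 200 x 540 mm, its top 150 mm over the worktop. It stands between a 0.37 m tall computer tower (towards the robot) and a tall incubator (behind); a wall with pipes stands left of its left end, so rock the pots nearer its middle. Origin: on the worktop, under the board's centre; y along the board.
- stand: Fixed aluminium block, 78 x 78 mm, 28 mm high, on the riser, with one round well in the middle of its top. Origin: centre of its underside; z up.
- well (a point): Centre of the well's mouth, at the stand's top face (28 mm over the riser's top). The well is 44 mm across with a 3 mm chamfer at the mouth, 20 mm deep with a flat bottom 8 mm over the riser's top. Home: the pot's underside rests on that bottom.
- short_pot: Bystander: a similar pot, but only 52 mm tall (41 mm diameter). Not to be handled. Origin: centre of its underside.
- filter_cube: Bystander: black cube-shaped filter holder, 34 x 36 x 36 mm, with a round window. Origin: centre of its underside.
- oil: Bystander: dropper bottle, 28 mm diameter, 80 mm tall. Origin: centre of its underside.
- dust_cap: Bystander: flat round black cap, 45 mm diameter, 14 mm high. Origin: centre of its underside.

How it is judged:
On the way:
1. the pot with the loose objective is lifted clear of the shelf (at least 20 mm) and rocked at least 14 degrees to a side (((distance between loose and pot_a below 0.04 m and z of pot_a in the frame of riser above 0.17 m and angle between pot_a's own z axis and vertical above 0.25 rad) or (distance between loose and pot_b below 0.04 m and z of pot_b in the frame of riser above 0.17 m and angle between pot_b's own z axis and vertical above 0.25 rad) or (distance between loose and pot_c below 0.04 m and z of pot_c in the frame of riser above 0.17 m and angle between pot_c's own z axis and vertical above 0.25 rad))), for 0.05 s.
At the end, for the whole second after the job is handed in: The pot with the loose objective is fully home in the stand's well (underside within 2.5 mm of the well's bottom, axis within 4 mm of the well's centre), upright within 3 degrees; the two sound pots stand upright on the riser within 50 mm of where they stood; all at rest (((distance between loose and pot_a below 0.04 m and horizontal distance between pot_a and well below 0.004 m and z of pot_a in the frame of stand below 0.0105 m) or (not (distance between loose and pot_a below 0.04 m) and z of pot_a in the frame of riser below 0.156 m and distance of pot_a from where it was at the start of the episode below 0.05 m)) and ((distance between loose and pot_b below 0.04 m and horizontal distance between pot_b and well below 0.004 m and z of pot_b in the frame of stand below 0.0105 m) or (not (distance between loose and pot_b below 0.04 m) and z of pot_b in the frame of riser below 0.156 m and distance of pot_b from where it was at the start of the episode below 0.05 m)) and ((distance between loose and pot_c below 0.04 m and horizontal distance between pot_c and well below 0.004 m and z of pot_c in the frame of stand below 0.0105 m) or (not (distance between loose and pot_c below 0.04 m) and z of pot_c in the frame of riser below 0.156 m and distance of pot_c from where it was at the start of the episode below 0.05 m)) and angle between each of pot_a, pot_b, pot_c's own z axis and vertical below 0.06 rad and linear speed of each of pot_a, pot_b, pot_c below 0.02 m/s); the robot touches nothing.
It fails at once if a pot is squeezed with more than 30 N a finger (60 N in all) (contact force between the fingers and pot_a above 60 N or contact force between the fingers and pot_b above 60 N or contact force between the fingers and pot_c above 60 N).
It fails at once if a pot is swung or dropped faster than 0.8 m/s (linear speed of any of pot_a, pot_b, pot_c above 0.8 m/s).
It fails at once if a pot is tilted past 60 degrees (angle between any of pot_a, pot_b, pot_c's own z axis and vertical above 1.05 rad).
It fails at once if a pot is pressed on the stand with more than 25 N (contact force between any of pot_a, pot_b, pot_c and stand above 25 N).
It fails at once if the shorter pot, the filter cube, the dropper bottle or the dust cap is moved more than 30 mm (distance of any of short_pot, filter_cube, oil, dust_cap from where it was at the start of the episode above 0.03 m).
It also fails if it takes over 72 s, if anything falls off the work surface, if the arm or the gripper's body presses on something with over 40 N, if the wrist force passes 120 N, or if a joint passes its speed limit or range.

## Robot

A 6-joint arm with a two-finger parallel gripper is mounted at the origin on the work surface; the furniture and walls round the work are solid. World frame = base frame: x ahead of the robot, y to its left, z up, the work surface at z = 0. Lengths are in m, angles in rad, forces in N, time in s.
With the tool pointing down it reaches from about 0.4 to 0.925 m from the base axis. Payload 12.5 kg.
Tool frame: the origin (TCP) lies midway between the tips of the shut fingers; the grasp point (between the pads) lies 19 mm behind it; z points along the fingers, y is the line along which they close (so a half turn about z gives the same grasp; the last joint's range is limited). The gripper opens to 95 mm and grips with 3 to 60 N. Pads are 20 mm wide; open, the fingers measure 119 mm over their backs; the gripper's body (75 mm by 180 mm) begins 59 mm behind the grasp point.
Start: joints at [-1.32, 0.491, 1.559, -0, 1.092, -0.106], TCP at [0.218, -0.586, 0.215] pointing down, gripper open.
Joint ranges: [-3.1, 3.1], [-0.84, 2.19], [0.05, 2.79], [-1.13, 4.28], [0.06, 2.93], [-2.69, 2.69]. Speed limits (rad/s): [2.22, 2.22, 2.79, 3.14, 3.14, 3.14].

## Interface

Orientations are given as a 3x3 rotation matrix whose columns are the frame's x, y, z axes.
In Python, from rig import move_pose, move_l, move_joints, command_gripper, sleep, ik, read_state, get_image, calibration, IKError, hand_in gives the robot as it stands. Calls block until the motion is done:
- move_pose(position, orientation): joint-space move of the TCP to a pose.
- move_l(position, frame=None, rate=0.15, guard=None): straight line of the TCP; frame=None keeps the orientation; rate is the mean speed in m/s. With guard (N) it stops when the force on the tool has changed by that much, and returns True; else False.
- move_joints(angles): joint-space move.
- command_gripper(opening): opening from 0.0 (shut) to 1.0 (fully open); the grip force is fixed at half the most; returns when the fingers have stopped.
- sleep(seconds).
- ik(position, orientation): joint angles nearest the present ones, or None.
- read_state(): the state.
- get_image(name): name is "scene" or "side" or "wrist"; returns the picture (480x640x3 uint8, red, green, blue); there is no depth.
- calibration(name): a dict with "fx", "fy", "cx", "cy" (pixels), "R" (3x3) and "t" (3): a world point X has camera coordinates R X + t. Camera axes: x right, y down, z forward; pixel columns grow to the right and rows downward; lengths in m; the calibration is good to about 2 mm. The wrist camera is an equidistant fisheye: a pixel r from the principal point sees the ray r / f radians off the axis. A picture is of the moment at which its call begins: read the wrist's pose just before it. calibration takes no time and is no camera call; for the wrist camera it gives the pose at the moment of the call.
A pose or a line that the arm cannot do raises IKError and nothing moves.
- hand_in(): hands the job in; it is judged then, once.
The state is a dict: "time": time; "joint_pos": joint angles; "qd": joint speeds; "joint_torque": joint torques, N m; "tool_pos": TCP position; "tcp_rot": TCP orientation; "force": force on the tool from outside, world axes, zero at the start; "torque": the same for the moment, N m; "grip_width": opening from 0.0 (shut) to 1.0 (fully open); "gripper_force": force on a finger pad.
Only numpy, scipy, OpenCV 4.12 (cv2) and the standard library are available. Lean on these libraries where they do the work, as an engineer would, in place of code of your own. Each camera call takes 0.05 s, during which the arm holds its last target. There are 200 camera calls.

## Working session

There is one attempt and no reset: what is moved stays moved. The work goes in short steps, each a Python script; the robot and the scene stay as the last script left them, time stands still between calls to the robot, and variables do not carry over. Pictures are saved under pics/ and viewed, at most 10 in all, crops included, and the job is handed in when it is done.

```bash
mkdir -p pics; ls; python3 - <<'E'
from rig import *
import cv2
for n in ("scene","side","wrist"):
    c=calibration(n);print(n,c)
    cv2.imwrite(f"pics/{n}0.png",get_image(n)[:,:,::-1])
s=read_state();print({k:s[k] for k in("time","force","torque","grip_width","gripper_force")})
E
```

```text
pics
scene {'fx': 608.7411607257621, 'fy': 608.7411607257621, 'cx': 326.39621942941045, 'cy': 238.790994567378, 'R': array([[ 0.97208144, -0.23443687, -0.00985061],
       [-0.18659272, -0.74688015, -0.63824227],
       [ 0.14227029,  0.62226151, -0.76977255]]), 't': array([-0.54912604,  0.16893986,  1.14340206])}
side {'fx': 605.5736571428766, 'fy': 605.5736571428766, 'cx': 310.754896179266, 'cy': 239.13476499085462, 'R': array([[ 0.99848105, -0.05333675,  0.01381249],
       [-0.01576451, -0.51678518, -0.85596995],
       [ 0.05279274,  0.85445203, -0.51684104]]), 't': array([-0.53754611,  0.12932637,  1.14202614])}
wrist {'fx': 371.64829954431775, 'fy': 371.64829954431775, 'cx': 320.4291967716156, 'cy': 238.3402072161717, 'R': array([[ 0.3486901 , -0.93723551, -0.00219298],
       [-0.90365826, -0.33681685,  0.26449225],
       [-0.24863016, -0.09024413, -0.96438532]]), 't': array([-0.62462738, -0.03025877,  0.39126891])}
{'time': 0.15, 'force': array([ 0.2043785 , -0.37359244, -0.32277729]), 'torque': array([ 0.01890733, -0.00078333, -0.00421014]), 'grip_width': 1.000510668551325, 'gripper_force': 0.0}
```

View pics/scene0.png

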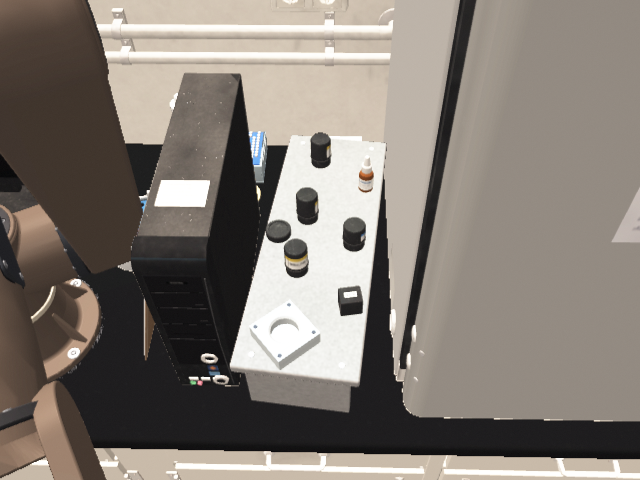

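View pics/side0.png

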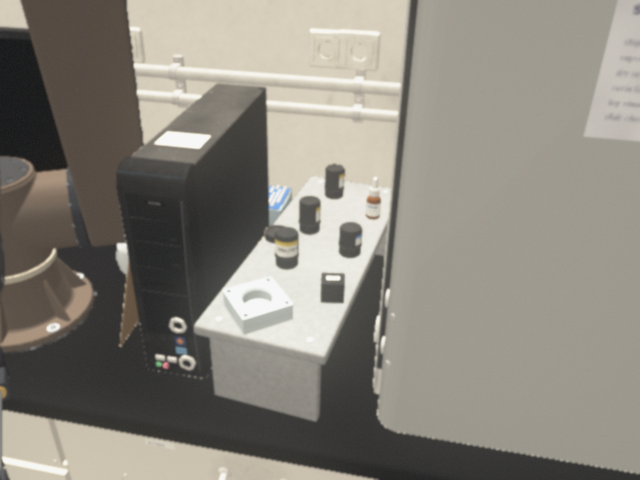

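The scene view shows the stand at about (285,333). Pots are near (320,148), (307,203), (354,232) and (296,255), the cube at (350,300), the bottle at (366,178) and the cap at (278,231). Next I'll enlarge crops of both views.

```bash
python3 - <<'E'
import cv2,numpy as np
a=cv2.imread("pics/scene0.png")[125:375,230:400];b=cv2.imread("pics/side0.png")[155:345,200:400]
a=cv2.resize(a,None,fx=2.35,fy=2.35,interpolation=cv2.INTER_CUBIC);b=cv2.resize(b,None,fx=2,fy=2,interpolation=cv2.INTER_CUBIC)
o=np.zeros((600,800,3),np.uint8);o[:a.shape[0],:a.shape[1]]=a;o[:b.shape[0],400:]=b;cv2.imwrite("pics/z.png",o)
E
```

```text
(no output)
```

View pics/z.png

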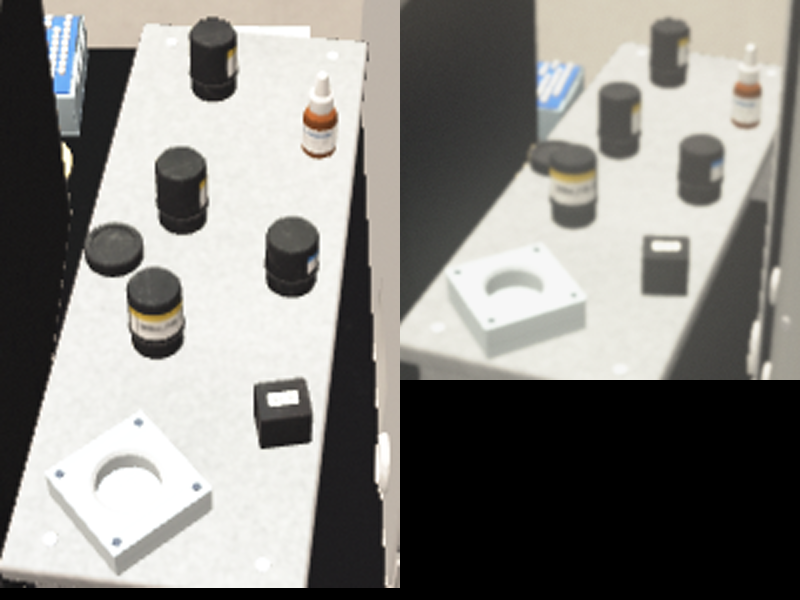

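```bash
cat > h.py <<'E'
from rig import *
import numpy as np, cv2
def plane(cal,u,v,z):
    d=cal["R"].T@np.array([(u-cal["cx"])/cal["fx"],(v-cal["cy"])/cal["fy"],1]); o=-cal["R"].T@cal["t"]
    return (o+d*(z-o[2])/d[2])
def wplane(cal,u,v,z):
    x,y=u-cal["cx"],v-cal["cy"]; r=np.hypot(x,y); th=r/cal["fx"]; k=np.sin(th)/max(r,1e-9)
    d=cal["R"].T@np.array([x*k,y*k,np.cos(th)]); o=-cal["R"].T@cal["t"]
    return (o+d*(z-o[2])/d[2])
def Rz(yaw,tilt=0):
    # tool down, closing axis y at angle yaw+90deg; tilt about the closing axis
    c,s=np.cos(yaw),np.sin(yaw)
    x=np.array([c,s,0]);z=np.array([0,0,-1.]);y=np.cross(z,x)
    R=np.column_stack([x,y,z])
    return R
E
python3 - <<'E'
from h import *
S=calibration("scene");D=calibration("side")
P={"P1":((213,35),(670,32),.212),"P2":((181,166),(620,97),.212),"P3":((155,288),(573,158),.212),"short":((292,236),(701,147),.202),
"well":((128,481),(515,284),.178),"s1":((138,422),(537,249),.178),"s2":((60,473),(458,272),.178),"s3":((197,487),(574,295),.178),"s4":((117,542),(491,320),.178),
"cube":((282,395),(667,246),.186),"oil":((321,75),(751,47),.23),"cap":((113,244),(551,155),.164),
"tl":((143,25),(621,45),.15),"tr":((367,42),(780,70),.15),"bl":((3,575),(400,345),.15),"br":((308,587),(660,380),.15)}
for k,(a,b,z) in P.items():
    print(k,plane(S,230+a[0]/2.35,125+a[1]/2.35,z).round(4)[:2],plane(D,200+(b[0]-400)/2,155+b[1]/2,z).round(4)[:2])
# tower top edges
for p in [(240,75),(185,75),(207,265),(135,250)]: print(plane(S,*p,.37).round(3))
s=read_state();print(s["tcp_rot"].round(3))
for p in [(.6,-.05,.35),(.6,.15,.3),(.6,-.2,.35)]:
    for yaw in np.deg2rad(range(-180,180,30)):
        q=ik(p,Rz(yaw)); print(p,round(np.rad2deg(yaw)),None if q is None else q.round(2))
E
```

```text
P1 [0.5917 0.1489] [0.5902 0.1384]
P2 [0.5352 0.0123] [0.5343 0.004 ]
P3 [ 0.4927 -0.0971] [ 0.4911 -0.0999]
short [ 0.5996 -0.0659] [ 0.5984 -0.0682]
well [ 0.4468 -0.2236] [ 0.4462 -0.2217]
s1 [ 0.4621 -0.1803] [ 0.4619 -0.1777]
s2 [ 0.4048 -0.207 ] [ 0.4038 -0.2054]
s3 [ 0.4894 -0.2388] [ 0.4889 -0.2364]
s4 [ 0.4315 -0.2657] [ 0.4303 -0.2632]
cube [ 0.5599 -0.1877] [ 0.5601 -0.1885]
oil [0.6572 0.0634] [0.6579 0.0649]
cap [ 0.4762 -0.0093] [ 0.4729 -0.0131]
tl [0.5502 0.2463] [0.5486 0.241 ]
tr [0.7345 0.1766] [0.71   0.1769]
bl [ 0.3569 -0.2559] [ 0.364 -0.254]
br [ 0.5449 -0.3109] [ 0.547  -0.2985]
[0.459 0.165 0.37 ]
[0.368 0.188 0.37 ]
[ 0.359 -0.224  0.37 ]
[ 0.271 -0.177  0.37 ]
[[ 0.937  0.349 -0.   ]
 [ 0.349 -0.937  0.001]
 [ 0.    -0.001 -1.   ]]
(0.6, -0.05, 0.35) -180 [-0.19  0.36  1.42 -0.    1.37 -1.76]
(0.6, -0.05, 0.35) -150 [-0.19  0.36  1.42 -0.    1.37 -2.29]
(0.6, -0.05, 0.35) -120 None
(0.6, -0.05, 0.35) -90 None
(0.6, -0.05, 0.35) -60 [-0.19  0.36  1.42 -0.    1.37  2.43]
(0.6, -0.05, 0.35) -30 [-0.19  0.36  1.42 -0.    1.37  1.9 ]
(0.6, -0.05, 0.35) 0 [-0.19
[... 925 characters left out ...]
, 0.3) 150 [ 0.14  0.41  1.46 -0.    1.27 -0.91]
(0.6, -0.2, 0.35) -180 [-0.43  0.41  1.34 -0.    1.4  -2.  ]
(0.6, -0.2, 0.35) -150 [-0.43  0.41  1.34 -0.    1.4  -2.52]
(0.6, -0.2, 0.35) -120 None
(0.6, -0.2, 0.35) -90 None
(0.6, -0.2, 0.35) -60 [-0.43  0.41  1.34 -0.    1.4   2.19]
(0.6, -0.2, 0.35) -30 [-0.43  0.41  1.34 -0.    1.4   1.67]
(0.6, -0.2, 0.35) 0 [-0.43  0.41  1.34 -0.    1.4   1.14]
(0.6, -0.2, 0.35) 30 [-0.43  0.41  1.34 -0.    1.4   0.62]
(0.6, -0.2, 0.35) 60 [-0.43  0.41  1.34 -0.    1.4   0.1 ]
(0.6, -0.2, 0.35) 90 [-0.43  0.41  1.34 -0.    1.4  -0.43]
(0.6, -0.2, 0.35) 120 [-0.43  0.41  1.34 -0.    1.4  -0.95]
(0.6, -0.2, 0.35) 150 [-0.43  0.41  1.34 -0.    1.4  -1.47]
```

Three tall pots were found: P1 is left, P2 middle, P3 near the stand. The short one has the blue label. The board is yawed about -20.8°. I'll go above it and take a closer look with the wrist camera.

```bash
cat >> h.py <<'E'
YAW=np.deg2rad(-20.8); R0=Rz(YAW)
BX=R0[:,0]; BY=np.array([-BX[1],BX[0],0])
def rock(deg):  # rotate about board x axis
    return cv2.Rodrigues(BX*np.deg2rad(deg))[0]@R0
E
python3 - <<'E'
from h import *
p=read_state()["tool_pos"]
move_l([p[0],p[1],.5]); print(read_state()["joint_pos"].round(2))
move_pose([.50,-.04,.46],R0)
s=read_state();print(s["time"],s["tool_pos"],s["force"].round(2),s["torque"].round(3),s["joint_pos"].round(2))
c=calibration("wrist");im=get_image("wrist");np.savez("w1.npz",**c)
cv2.imwrite("pics/w1.png",im[:,:,::-1])
E
```

```text
[-1.32  0.36  1.04  0.    1.74 -0.11]
4.4 [ 0.50008177 -0.04051538  0.45997284] [0.41 0.04 0.16] [0.079 0.036 0.011] [-0.21  0.15  1.43 -0.    1.57  1.72]
```

View pics/w1.png

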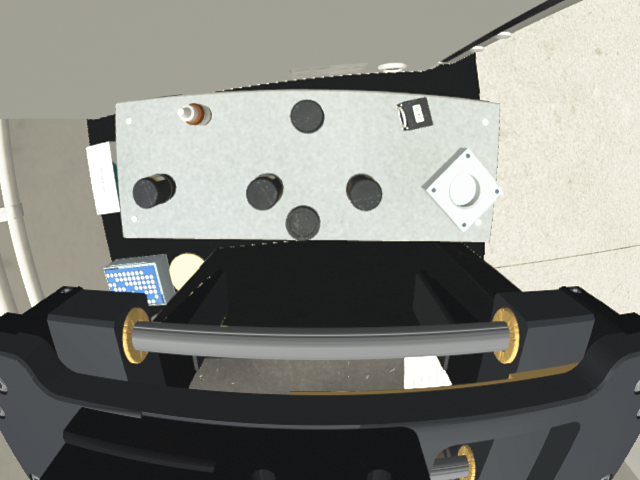

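The wrist view shows P1's top at (147,192), P2 (263,191), P3 (365,193), the short pot (307,115) and the well (464,190).

```bash
python3 - <<'E'
from h import *
c=dict(np.load("w1.npz"))
C=np.array([.545,-.03,0])
for n,u,v,z in [("P1",147,192,.212),("P2",262.5,191,.212),("P3",365,193,.212),("short",307,115.5,.202),("well",464,190,.178),("s",468,156,.178),("s",428,188,.178),("s",500,191,.178),("s",463,226,.178),("cap",302,223,.164),("tower",320,243,.37),("tl",117,104,.15),("tr",498,104,.15),("bl",122,238,.15),("br",490,241,.15)]:
    p=wplane(c,u,v,z); print(n,p.round(4)[:2],"board",((p-C)@BX).round(4),((p-C)@BY).round(4))
E
```

```text
P1 [0.5922 0.1507] board -0.02 0.1857
P2 [0.5379 0.0155] board -0.0228 0.04
P3 [ 0.494  -0.0929] board -0.0254 -0.0769
short [ 0.5997 -0.0626] board 0.0627 -0.011
well [ 0.4478 -0.2186] board -0.0239 -0.2108
s [ 0.488 -0.237] board 0.0202 -0.2138
s [ 0.4665 -0.1727] board -0.0227 -0.1613
s [ 0.4294 -0.2687] board -0.0233 -0.2642
s [ 0.4023 -0.204 ] board -0.0716 -0.2134
cap [ 0.4773 -0.0067] board -0.0716 -0.0023
tower [ 0.4994 -0.0405] board -0.0389 -0.026
tl [0.7313 0.1776] board 0.1004 0.2602
tr [ 0.5379 -0.3155] board 0.0948 -0.2694
bl [0.5513 0.2546] board -0.0952 0.2683
br [ 0.3553 -0.2474] board -0.1001 -0.2706
```

```bash
python3 - <<'E'
import cv2,numpy as np
a=cv2.imread("pics/w1.png")
b=[cv2.resize(a[140:245,x:x+130],None,fx=3,fy=3,interpolation=cv2.INTER_CUBIC)[:300] for x in (110,225,300,400)]
cv2.imwrite("pics/w1z.png",np.vstack([np.hstack(b[:2]),np.hstack(b[2:])]))
E
```

```text
(no output)
```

View pics/w1z.png

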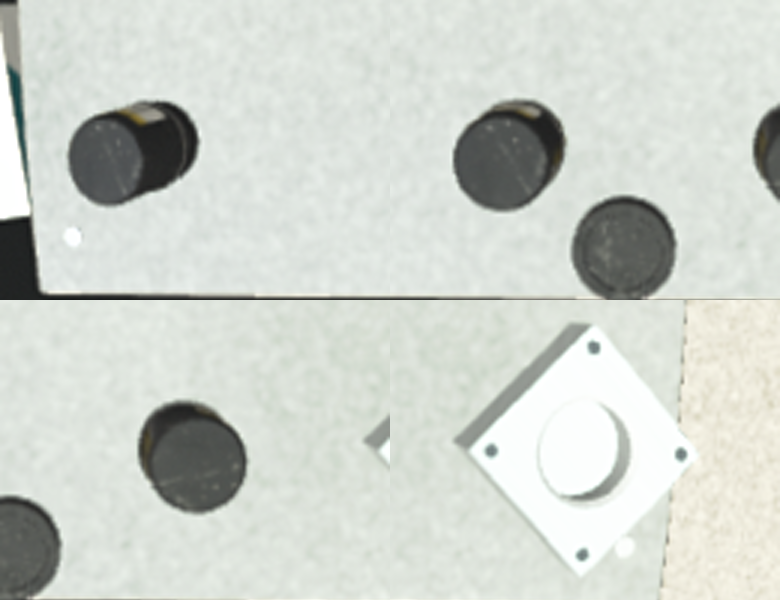

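```bash
cat >> h.py <<'E'
G=.019
POT={"P1":(.592,.1497),"P2":(.5377,.0140),"P3":(.4935,-.0945)}
c=dict(np.load("w1.npz"))
for n,u,v in (("P1",145.3,192.7),("P2",261.8,193.3),("P3",365.7,195)): POT[n]=wplane(c,u,v,.212)[:2]
HG=.045
def gp(xy,zg,deg=0):
    R=rock(deg); return np.array([*xy,zg])+G*R[:,2],R
def grip():
    w=.452
    command_gripper(w)
    while w>.36:
        s=read_state()
        if s["gripper_force"]>10: break
        w-=.004; command_gripper(w)
    s=read_state();print("grip",round(w,3),round(s["grip_width"],4),round(s["gripper_force"],1),"t",round(s["time"],1)); return w
def sample(n=15):
    T=[];F=[]
    for _ in range(n): s=read_state();T.append(s["torque"]);F.append(s["force"]);sleep(.02)
    return np.mean(T,0),np.mean(F,0),np.std(T,0)
E
cat > go.py <<'E'
import sys
from h import *
n=sys.argv[1]; xy=POT[n]; print(n,xy)
p,R=gp(xy,.32); move_pose(p,R); 
p,R=gp(xy,.15+HG); hit=move_l(p,rate=.12,guard=8)
print("hit",hit,read_state()["tool_pos"].round(4)); 
if hit: sys.exit()
grip(); sleep(.2); t0,f0,_=sample(6); print("rest",t0.round(4),f0.round(2))
p,R=gp(xy,.15+HG+.07); move_l(p,rate=.08)
s=read_state();print("lifted",s["gripper_force"].round(1),s["grip_width"].round(4),s["force"].round(2),s["torque"].round(3),s["time"])
E
python3 go.py P3
```

```text
P3 [ 0.49154006 -0.09285198]
hit False [ 0.4919 -0.0929  0.1766]
grip 0.424 0.4259 26.8 t 8.9
rest [ 0.7768 -0.2203  0.0286] [1.57 3.46 1.04]Traceback (most recent call last):
  File "go.py", line 10, in <module>
    s=read_state();print("lifted",s["gripper_force"].round(1),s["grip_width"].round(4),s["force"].round(2),s["torque"].round(3),s["time"])
                                  ^^^^^^^^^^^^^^^^^^^^^^^^
AttributeError: 'float' object has no attribute 'round'
```

```bash
python3 - <<'E'
from h import *
for w in (None,.426,.428):
    if w: command_gripper(w)
    sleep(.1)
    s=read_state();print(w,s["grip_width"],s["gripper_force"],s["force"].round(2),s["torque"].round(3),s["tool_pos"].round(4),s["time"])
    if w and s["gripper_force"]<16: break
E
```

```text
None 0.4280156499702849 26.88643991947174 [-0.62  0.66 -3.76] [0.034 0.031 0.008] [ 0.4913 -0.0928  0.2455] 10.2917
0.426 0.42754778250162057 18.264264464378357 [-0.08 -0.69 -4.12] [0.082 0.019 0.028] [ 0.4915 -0.0928  0.2459] 10.6083
0.428 0.4309180885910878 10.15418529510498 [ 1.    0.01 -4.47] [ 0.05  -0.001 -0.063] [ 0.4915 -0.0929  0.246 ] 10.925
```

```bash
cat > rk.py <<'E'
import sys
from h import *
xy=np.array([float(a) for a in sys.argv[1:3]]); zg=float(sys.argv[3])
rows=[]
for d in (10,25,10,-10,-25,-10,0):
    p,R=gp(xy,zg,d); move_pose(p,R); sleep(.2 if d else .05)
    if d==0: break
    t,f,sd=sample(14); s=read_state()
    print(d,"M",(t@BX).round(4),"off",(t@BY).round(4),"sd",(sd@np.abs(BX)).round(3),"F",f.round(2),"gf",round(s["gripper_force"],1),"w",round(s["grip_width"],4),"t",round(s["time"],1))
    rows.append((d,t@BX))
a=np.deg2rad([r[0] for r in rows]);y=np.array([r[1] for r in rows])
A=np.c_[np.ones(6),np.sin(a),np.sign(a)*np.cos(a)];print("c,K,L",np.linalg.lstsq(A,y,rcond=None)[0].round(4))
E
python3 - <<'E'
from h import *
command_gripper(.427);print(read_state()["gripper_force"])
E
python3 rk.py $(python3 -c "from h import *;print(*POT['P3'])") .265
```

```text
14.119863063097
10 M -0.1943 off 0.0493 sd 0.027 F [ 0.12  0.28 -4.26] gf 14.2 w 0.4296 t 11.9
25 M -0.5363 off 0.0556 sd 0.037 F [-0.04  0.11 -4.29] gf 14.3 w 0.4315 t 12.7
10 M -0.1968 off 0.0426 sd 0.04 F [ 0.18  0.22 -4.4 ] gf 14.2 w 0.4294 t 13.5
-10 M 0.2929 off 0.0555 sd 0.036 F [-0.03 -0.03 -4.35] gf 14.1 w 0.4263 t 14.4
-25 M 0.6362 off 0.0442 sd 0.035 F [ 0.01  0.17 -4.18] gf 14.0 w 0.4271 t 15.2
-10 M 0.2808 off 0.0471 sd 0.041 F [-0.15  0.29 -4.31] gf 14.1 w 0.431 t 16.0
c,K,L [ 4.7100e-02 -1.3862e+00 -5.0000e-04]
```

```bash
sed -i '/^def grip/,/return w/d' h.py; cat >> h.py <<'E'
def grip():
    for w in (.45,.434,.430,.428,.427,.426,.425,.424,.423,.422):
        command_gripper(w); f=read_state()["gripper_force"]
        if f>11: break
    print("grip",w,f,"t",read_state()["time"])
E
sed -i '$d' go.py; cat >> go.py <<'E'
s=read_state();print("lifted",s["gripper_force"],s["grip_width"],s["force"].round(2),s["tool_pos"].round(4),s["time"])
E
cat > back.py <<'E'
import sys
from h import *
xy=POT[sys.argv[1]]
p,R=gp(xy,.15+HG+.008); move_l(p,rate=.1)
p,R=gp(xy,.15+HG-.002); print("touch",move_l(p,rate=.03,guard=3),read_state()["tool_pos"].round(4))
command_gripper(.75); p,R=gp(xy,.32); move_l(p,rate=.15); print(read_state()["time"])
E
python3 back.py P3 && python3 go.py P2 
```

```text
touch True [ 0.4918 -0.0929  0.1755]
19.1667
P2 [0.5357701  0.01724985]
hit False [0.5361 0.0171 0.1766]
grip 0.427 14.331427663564682 t 22.5167
rest [ 0.9939 -0.3087 -0.0045] [1.65 4.67 3.06]
lifted 14.34452310204506 0.42491610033621097 [ 0.19 -0.59 -4.71] [0.5355 0.0172 0.2455] 23.8417
```

```bash
python3 rk.py $(python3 -c "from h import *;print(*POT['P2'])") .265
```

```text
10 M -0.1842 off 0.0204 sd 0.038 F [-0.11  0.16 -4.74] gf 14.4 w 0.4279 t 24.6
25 M -0.5417 off 0.0456 sd 0.037 F [ 0.02 -0.1  -4.48] gf 14.5 w 0.4248 t 25.4
10 M -0.2046 off 0.0388 sd 0.031 F [-0.03 -0.24 -4.49] gf 14.4 w 0.427 t 26.2
-10 M 0.2793 off 0.0452 sd 0.032 F [-0.11 -0.37 -4.5 ] gf 14.3 w 0.4278 t 27.1
-25 M 0.6412 off 0.0397 sd 0.035 F [ 0.16  0.02 -4.31] gf 14.2 w 0.4264 t 27.9
-10 M 0.2904 off 0.0305 sd 0.036 F [-0.11 -0.04 -4.46] gf 14.3 w 0.4302 t 28.7
c,K,L [ 0.0467 -1.4113  0.0056]
```

```bash
python3 back.py P2 && python3 go.py P1 
```

```text
touch True [0.5361 0.0173 0.1755]
31.8333
P1 [0.5923918  0.15326077]
hit False [0.5927 0.1532 0.1767]
grip 0.427 14.095112979412079 t 35.2833
rest [ 0.9994 -0.3386 -0.0176] [1.96 4.63 3.53]
lifted 14.15005624294281 0.4267110071469443 [-0.52 -0.67 -3.81] [0.5921 0.1532 0.2454] 36.6083
```

```bash
python3 - <<'E'
from h import *
xy=np.array(POT["P1"])
p,R=gp(xy,.30); move_l(p,rate=.1)
p,R=gp(xy-.09*BY[:2],.30); move_l(p,rate=.12)
E
python3 rk.py $(python3 -c "from h import *;print(*(POT['P1']-.09*BY[:2]))") .30
```

```text
10 M -0.1744 off 0.0377 sd 0.036 F [ 0.01 -0.03 -4.35] gf 14.2 w 0.4296 t 38.7
25 M -0.5024 off 0.0434 sd 0.033 F [ 0.    0.22 -4.09] gf 14.3 w 0.4311 t 39.6
10 M -0.1565 off 0.039 sd 0.031 F [-0.09 -0.   -4.25] gf 14.2 w 0.4262 t 40.4
-10 M 0.2533 off 0.0397 sd 0.051 F [-0.26 -0.06 -4.15] gf 14.1 w 0.4306 t 41.3
-25 M 0.597 off 0.0418 sd 0.038 F [ 0.04 -0.23 -4.25] gf 14.0 w 0.4281 t 42.0
-10 M 0.258 off 0.0394 sd 0.042 F [-0.06 -0.14 -4.28] gf 14.1 w 0.4288 t 42.8
c,K,L [ 0.0458 -1.3543  0.025 ]
```

P1 adds about 0.025 N m and its moments are clearly smaller than the other two, so P1 is loose. I'll carry it towards the stand and look from close by.

```bash
python3 - <<'E'
from h import *
w=np.array([.4468,-.2220])
p,R=gp(w+.10*BY[:2],.32); move_l(p,rate=.15); sleep(.1)
c=calibration("wrist");im=get_image("wrist");np.savez("w2.npz",**c);print(read_state()["time"])
cv2.imwrite("pics/w2.png",im[:,:,::-1])
E
```

```text
44.8333
```

View pics/w2.png

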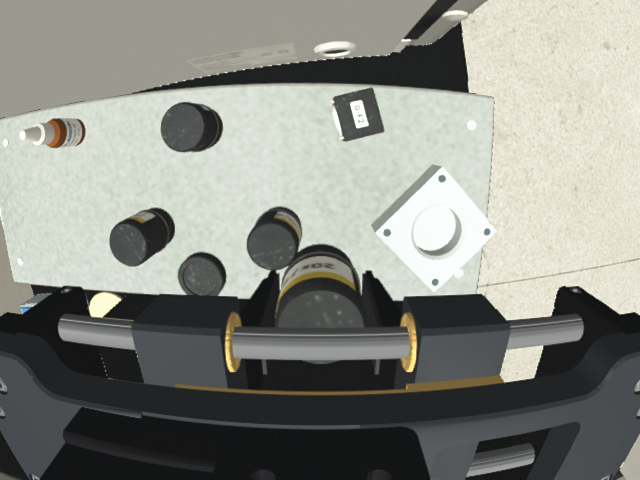

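```bash
python3 - <<'E'
import cv2,numpy as np
a=cv2.imread("pics/w2.png")
l=cv2.resize(a[225:345,255:385],None,fx=3,fy=3,interpolation=cv2.INTER_CUBIC);r=cv2.resize(a[165:295,365:500],None,fx=2.77,fy=2.77,interpolation=cv2.INTER_CUBIC)[:360]
cv2.imwrite("pics/w2z.png",cv2.convertScaleAbs(np.hstack([l,r]),alpha=1.4))
from h import *
c=dict(np.load("w2.npz")); C=np.array([.545,-.03,0])
S=[wplane(c,u,v,.178) for u,v in((442,179),(389,232),(488,231),(435,283))]
w=np.mean(S,0);print("well",w.round(4),np.array(S).round(4)[:,:2])
tool=np.array([.4468,-.2220])+.10*BY[:2]
for v in (244,245,246,247):
    f=wplane(c,319.5,v,.275)[:2]; print(v,((f-tool)@BX[:2]-.0205).round(4),((f-tool)@BY[:2]).round(4))
E
```

```text
well [ 0.4459 -0.2222  0.178 ] [[ 0.4883 -0.237 ]
 [ 0.4616 -0.1809]
 [ 0.4309 -0.2652]
 [ 0.4028 -0.2059]]
244 -0.0032 0.0005
245 -0.0038 0.0005
246 -0.0044 0.0005
247 -0.0049 0.0005
```

View pics/w2z.png

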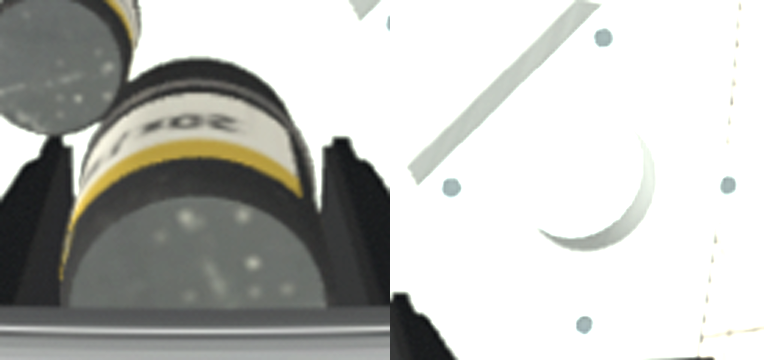

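```bash
python3 - <<'E'
from h import *
c=dict(np.load("w2.npz"))
w=np.mean([wplane(c,u,v,.178) for u,v in((441.9,178.4),(387,232.5),(487,231.8),(435,282))],0);print(w)
tool=np.array([.4468,-.2220])+.10*BY[:2]
for v,z in ((244.3,.275),(290.7,.337)):
    f=wplane(c,320,v,z)[:2]; print(z,((f-tool)@BX[:2]-.0205).round(4),((f-tool)@BY[:2]).round(4))
E
```

```text
[ 0.44621074 -0.22159329  0.178     ]
0.275 -0.0034 0.0002
0.337 -0.0042 0.0
```

```bash
cat > ins.py <<'E'
import sys
from h import *
well=np.array([.4464,-.2218]); off=float(sys.argv[1]); t=well-off*BX[:2]+float(sys.argv[2])*BY[:2]
p,R=gp(t,float(sys.argv[3])); move_pose(p,R)
p,R=gp(t,.238); move_l(p,rate=.1); sleep(.15); a=sample(5)
p,R=gp(t,.2015); hit=move_l(p,rate=.025,guard=5)
b=sample(5); s=read_state()
print("hit",hit,"underside over well bottom mm",(s["tool_pos"][2]+G-HG-.158)*1e3,s["tool_pos"].round(4))
df=b[1]-a[1];dt=b[0]-a[0]
print("dF board",(df@BX).round(2),(df@BY).round(2),df[2].round(2),"dT",(dt@BX).round(3),(dt@BY).round(3),"gf",s["gripper_force"],s["time"])
E
python3 ins.py -.0025 0 .30
```

```text
hit True underside over well bottom mm 0.09166914107874846 [ 0.4487 -0.2226  0.1841]
dF board -0.34 0.97 8.64 dT -0.001 0.11 gf 14.112369418144226 47.6917
```

```bash
python3 - <<'E'
from h import *
command_gripper(.75)
p=read_state()["tool_pos"]; move_l([p[0],p[1],.36],rate=.15)
sleep(.2)
for n in("wrist","scene"): cv2.imwrite(f"pics/e_{n}.png",get_image(n)[:,:,::-1])
a=cv2.imread("pics/e_wrist.png")[40:300];b=cv2.imread("pics/e_scene.png")[125:375,230:400]
b=cv2.resize(b,None,fx=1.3,fy=1.3);o=np.zeros((590,640,3),np.uint8);o[:260]=a;o[262:262+b.shape[0],:b.shape[1]]=b
cv2.imwrite("pics/e.png",o);print(read_state()["time"])
E
```

```text
50.05
```

View pics/e.png

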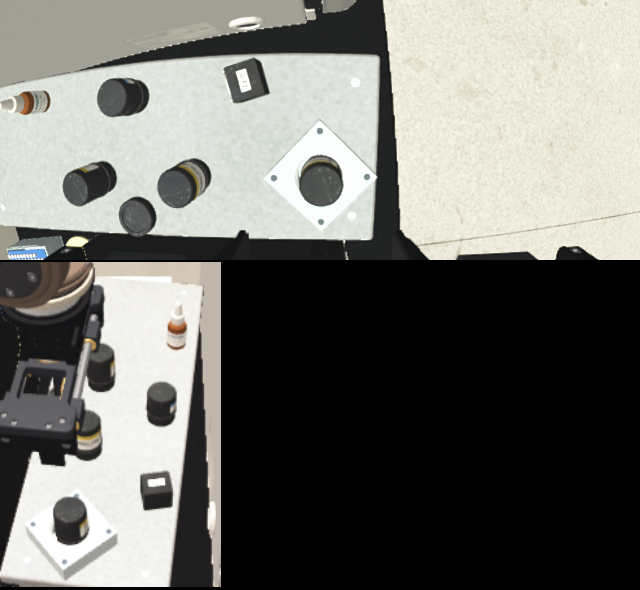

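The pot stands upright in the well, at about (320,183) in the wrist view. Both sound pots stand on the shelf and the other things are unmoved, so I'm handing in.

```bash
python3 -c "
from rig import *
print(hand_in())"
```

```text
the job is handed in; nothing more can be done
None
```

The job is handed in at about 50 s: the pot from the left end of the shelf rattled when rocked and now sits fully home and upright in the stand's well, the two sound pots are back where they stood, and the first pot's grip briefly read 27 N a finger before I eased it to about 14 N.

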